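Tuck the trim strip under the lapped display panel and hold it flat

TASK

The aluminium trim strip with the orange grip block is in the drawer of the little chest: pull the drawer wide open, take the strip out, and fit it to the stepped buffet display by laying it on the plywood bed and sliding its thin front edge fully home under the dark lapped panel, until the strip's rib meets the panel's edge, without lifting the panel. Finish while still holding the strip by its block, pressing it down flat on the bed with a firm push (about 10 N). Leave the jars, bottle and bowl where they stand.

Things in the scene. Friction and masses are not known exactly. Their poses are not given: they have to be found in the camera images.
- chest_drawer0 (a joint): drawer of the chest, in m: 0 is shut, up to 0.21 wide open; it slides along the chest's -x, needs about 1 N plus light damping, stays where it is left, and may start up to 15 mm open. The chest and the display stand can each be on the left or on the right of the robot
- chest: low wooden chest (fixed), 300 deep (x) x 260 wide (y) x 90 mm tall, one white-fronted drawer; origin at the centre of its underside, front faces its -x. Drawer front 15 mm thick, its outer face (shut) 150 mm from the origin. Above the table: front's top 77 mm, side walls' tops 68 mm, drawer floor 22 mm (218 mm wide inside). A loose spoon lies at the back of the drawer
- chest_drawer0_handle (a point): middle of the drawer's dark bar handle, which runs 120 mm along the chest's y, 52 mm above the table, with its centre line 35 mm in front of the drawer's front face; the bar is about 10 mm thick, so about 30 mm is free behind it (and 38 mm up to the chest's top). Axes as the chest's; moves with the drawer
- strip: aluminium trim strip, 70 mm in its x, 160 mm in its y, flange 4 mm thick; origin at the centre of its underside, z up. It starts lying flat on the drawer's floor, near the drawer's front, out of reach until the drawer is pulled out at least 120 mm, with its front (+x) edge pointing to the back of the chest, to within 0.1 rad. About 0.2 kg
- strip_grip (a point): where to grip the strip: in its orange block, 35 mm above the strip's underside. The block is 30 mm in x, 20 mm in y (the grip width; the fingers close along the strip's y) and its top is 50 mm above the underside; its centre is at x = -15, y = 0 in the strip's frame. Axes as the strip's
- strip_rib (a point): middle of the front face of the strip's stop rib, at x = 13 mm in the strip's frame, 9 mm above the underside; the rib runs the whole 160 mm of the strip, is 8 mm wide and rises to 14 mm above the underside, so that 22 mm of bare flange lie in front of it
- strip_edge (a point): middle of the strip's front edge, on the underside, 35 mm along +x from the strip's origin
- strip_edge_l (a point): left (+y) end of the strip's front edge, on the underside, 80 mm from strip_edge
- strip_edge_r (a point): right (-y) end of the strip's front edge, on the underside, 80 mm from strip_edge
- bed: plywood bed of the display stand (fixed), its top 12 mm above the table, 260 mm wide (y); origin 190 mm along +x from lap_edge, at table height, axes as lap_edge's. 120 mm of it lie bare in front of the panel's edge and it runs on under the panel
- lap_edge (a point): point on the bed's top (12 mm above the table) right below the middle of the panel's front edge. Its x axis points in under the panel (away from the robot, within 0.2 rad of the world's x), y runs along the edge, z up. The slot between bed and panel is 7 mm high and open over 218 mm of width (between two side battens), and over 150 mm deep
- panel (a joint): dark slate-grey lapped panel, 210 deep x 240 wide x 8 mm thick, about 0.5 kg, underside 7 mm above the bed, hinged along its far edge; angle in rad, 0 lying down, positive when its front edge is lifted (0.03 rad is 6 mm at the edge). It falls back by its weight
- jar_a: dessert jar, brown below and cream above, 56 mm diameter, 63 mm tall with a small red ball on top (73 mm in all); origin at the centre of its underside. Bystander. On the table, on the left
- jar_b: dessert jar, brown below and cream above, 56 mm diameter, 63 mm tall with a small red ball on top (73 mm in all); origin at the centre of its underside. Bystander. On the table, on the right
- jar_c: dessert jar, brown below and cream above, 56 mm diameter, 63 mm tall with a small red ball on top (73 mm in all); origin at the centre of its underside. Bystander. Stands on the rear half of the dark panel
- juice: amber bottle, 64 mm diameter, 190 mm tall; origin at the centre of its underside. Bystander on the left
- bowl: white bowl, 120 mm diameter, 50 mm tall; origin at the centre of its underside. Bystander on the right

How it is judged (in metres and radians):
On the way, in this order (a step that is already met when the one before it is completed fails the run):
1. the drawer is pulled open by at least 120 mm (value of joint chest_drawer0 above 0.12 m), for 0.2 s.
2. the strip is lifted clear out of the drawer, in the fingers (height (world z) of strip above 0.1 m and contact force between the fingers and strip above 1 N), for 0.1 s.
At the end, for the whole second after the job is handed in: The whole front edge of the strip is at least 16 mm (of 22) in under the panel at both ends, within 3 mm of the bed and the strip tilted less than 0.04 rad; the fingers still hold it (over 2 N) and it is pressed on the bed with more than 5 N, at rest, while the panel lies down (below 0.015 rad) (x of each of strip_edge_l, strip_edge_r in the frame of lap_edge above 0.016 m and z of each of strip_edge_l, strip_edge_r in the frame of lap_edge below 0.003 m and y of strip_edge_l in the frame of lap_edge below 0.12 m and y of strip_edge_r in the frame of lap_edge above -0.12 m and angle between strip's own z axis and vertical below 0.04 rad and contact force between strip and bed above 5 N and contact force between the fingers and strip above 2 N and linear speed of strip below 0.02 m/s and value of joint panel below 0.015 rad); the arm keeps its last pose, push and grip.
It fails at once if the lapped panel is lifted (over 0.03 rad, 6 mm at its edge) (value of joint panel above 0.03 rad).
It fails at once if a bystander is moved by more than 30 mm or tipped (distance of any of jar_a, jar_b, jar_c, juice, bowl from where it was at the start of the episode above 0.03 m or angle between any of jar_a, jar_b, jar_c, juice, bowl's own z axis and vertical above 0.4 rad).
It also fails if it takes over 61 s, if anything falls off the work surface, if the arm or the gripper's body presses on something with over 40 N, if the wrist force passes 120 N, or if a joint passes its speed limit or range.

ROBOT

A 6-joint arm with a two-finger parallel gripper is mounted at the origin on the work surface. World frame = base frame: x ahead of the robot, y to its left, z up, the work surface at z = 0. Lengths are in mm, angles in degrees, forces in N, time in s.
With the tool pointing down it reaches from about 300 to 850 mm from the base axis. Payload 4.2 kg.
Tool frame: the origin (TCP) lies midway between the tips of the shut fingers; the grasp point (between the pads) lies 19 mm behind it; z points along the fingers, y is the direction in which the jaws open and shut (so a half turn about z gives the same grasp; the last joint's range is limited). The gripper opens to 91 mm and grips with 3 to 60 N. Pads are 32 mm wide; open, the fingers measure 118 mm over their backs; the gripper's body (76 mm by 178 mm) begins 60 mm behind the grasp point.
Start: joints at [63.656, 18.312, 89.639, -0, 72.044, -1.146], TCP at [244.816, 520.297, 213.976] pointing down, gripper open.
Joint ranges: [-177.97, 177.97], [-48.28, 115.42], [12.27, 149.76], [-77.06, 257.06], [2.81, 150.46], [-146.56, 146.56]. Speed limits (degrees/s): [147.25, 147.25, 180, 180, 180, 180].

INTERFACE

Orientations are given as [roll, pitch, yaw] about the fixed x, y, z axes, in that order (R = Rz(yaw) Ry(pitch) Rx(roll)).
In Python, from workcell import env gives the robot as it stands.
- The arm moves only by the shell command python3 -m jog 'ROWS' [FORCE]. ROWS is JSON, a list of rows, each an object of numbers: "dx", "dy", "dz": the shift along the world's x, y, z in m; "wx", "wy", "wz": the turn, a rotation vector about the world's x, y, z in rad; "grip": the gripper's target within -1 to 1 (shut at 1, half-way at 0, fully open at -1). In form: [{"dx": .., "dy": .., "dz": .., "wx": .., "wy": .., "wz": .., "grip": ..}, ...]. A call has 1 to 10 rows; each row shifts and turns the commanded pose from where the row before left it; what a row does not reach is not made up. A row lasts 1/10 s, in which the tool goes at most 50 mm and 8.59 degrees, less where a joint would pass 70% of its speed; a pose out of reach is approached as far as the arm can. A call with a gripper value outside its range is refused whole. The fingers move at their own pace and stop on an object; FORCE is the grip in N (left out, the last holds). Time passes only in rows, so rows that do not move let the fingers close. It gives the time, the measured TCP pose, the force and the opening at its end, in the units of the state.
- env.state(): the state, without advancing time (a new reading comes with each control period).
- env.grab_frame(name): name is "side" or "top"; returns the picture (420x560x3 uint8, red, green, blue); there is no depth.
- env.get_calibration(name): a dict with "fx", "fy", "cx", "cy" (pixels), "R" (3x3) and "t" (3): a world point X has camera coordinates R X + t. Camera axes: x right, y down, z forward; pixel columns grow to the right and rows downward; lengths in mm; the calibration is good to about 2 mm. A picture is of the moment at which its call begins. get_calibration takes no time and is no camera call.
- env.job_done(): hands the job in, once; it reports no verdict.
The state is a dict: "time_s": time; "qpos": joint angles; "qvel": joint speeds; "effort": joint torques, N m; "ee_pos": TCP position; "ee_rot": TCP orientation; "force": force on the tool from outside, world axes, zero at the start; "torque": the same for the moment, N m; "gripper_width": finger opening in mm.
Only numpy, scipy, OpenCV 4.12 (cv2) and the standard library are available. Lean on these libraries where they do the work, as an engineer would, in place of code of your own. Each camera call takes 0.05 s, during which the arm holds its last target. There are 200 camera calls.

## Working session

There is one attempt and no reset: what is moved stays moved. The work goes in short steps, Python scripts to look and compute and a shell command to move; the robot and the scene stay as the last step left them, time stands still between calls to the robot, and variables do not carry over. Pictures are saved under pics/ and viewed, about 8 in all and at most 12, crops included, and the job is handed in when it is done.

```bash
mkdir -p pics; cat > h.py <<'E'
import numpy as np, cv2
from workcell import env
def snap(n,f):
    im=env.grab_frame(n); cv2.imwrite('pics/'+f,im[:,:,::-1]); return im
def ray(n,u,v,z):
    c=env.get_calibration(n);R=np.array(c['R']);t=np.array(c['t']).ravel()
    o=-R.T@t; d=R.T@np.array([(u-c['cx'])/c['fx'],(v-c['cy'])/c['fy'],1])
    return o+d*(z-o[2])/d[2]
def proj(n,X):
    c=env.get_calibration(n);p=np.array(c['R'])@np.array(X)+np.array(c['t']).ravel()
    return np.array([c['fx']*p[0]/p[2]+c['cx'],c['fy']*p[1]/p[2]+c['cy']])
E
python3 - <<'E'
from h import *
snap('top','t1.png');snap('side','s1.png')
for n in('top','side'):
    c=env.get_calibration(n);print(n,c['fx'],-np.array(c['R']).T@np.array(c['t']).ravel(),np.round(c['R'],2).tolist())
print(env.state())
E
```

```text
top 471.35483840651386 [ 305.06653745  -20.84082974 1722.84646711] [[0.0, -1.0, -0.01], [-0.98, 0.0, -0.18], [0.18, 0.01, -0.98]]
side 529.7747310351094 [-137.32361259 1152.56119861 1168.91977238] [[-0.85, -0.53, -0.01], [-0.33, 0.53, -0.78], [0.42, -0.66, -0.62]]
{'time_s': 0.1, 'qpos': array([ 6.36556773e+01,  1.83464946e+01,  8.96979786e+01, -9.99716385e-04,
        7.20440059e+01, -1.14575811e+00]), 'qvel': array([ 0.123733  , -0.02081682, -0.19546463,  0.0214448 ,  0.04453634,
        0.02309298]), 'effort': array([ 8.57161740e-04, -4.13329589e+01, -2.32510704e+01,  7.31368759e-02,
        4.22199746e-02, -3.90261016e-05]), 'ee_pos': array([244.61673195, 519.88401683, 213.22896711]), 'ee_rot': array([-1.79911520e+02, -8.18863874e-04,  1.54801744e+02]), 'force': array([ 0.63975873, -0.78292614, -0.51365977]), 'torque': array([ 0.0256152 , -0.05192051, -0.0143794 ]), 'gripper_width': 91.26928386599215}
```

View pics/t1.png

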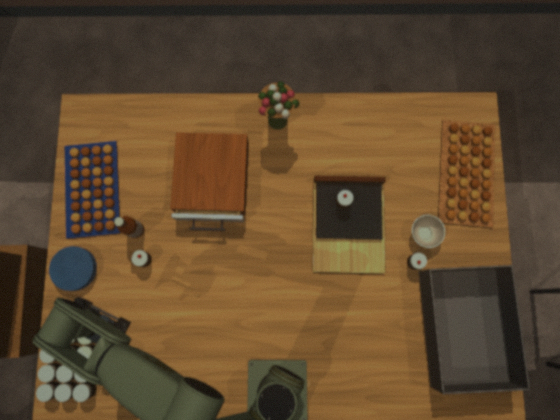

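View pics/s1.png

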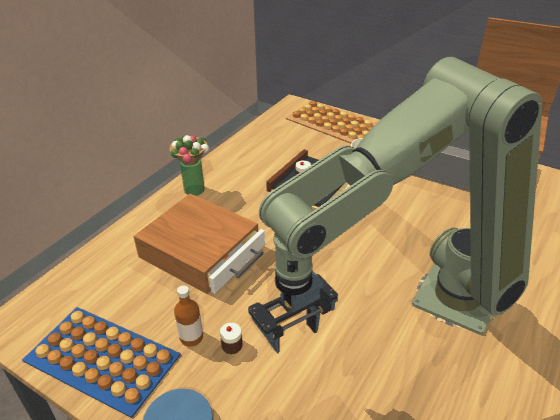

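The top view shows the chest at about (210,180) with its handle at about (208,238). The display is at about (349,225), with the panel's edge near row 239. I'll enlarge that area.

```bash
python3 - <<'E'
from h import *
im=cv2.imread('pics/t1.png')
a=cv2.resize(im[125:250,165:255],None,fx=4.4,fy=4.4,interpolation=cv2.INTER_CUBIC)
b=cv2.resize(im[170:280,308:392],None,fx=4.4,fy=4.4,interpolation=cv2.INTER_CUBIC)
o=np.zeros((550,396+370,3),np.uint8);o[:,:396]=a;o[:b.shape[0],396:396+b.shape[1]]=b
cv2.imwrite('pics/c1.png',np.clip(o*1.5,0,255).astype(np.uint8))
E
```

```text
(no output)
```

View pics/c1.png

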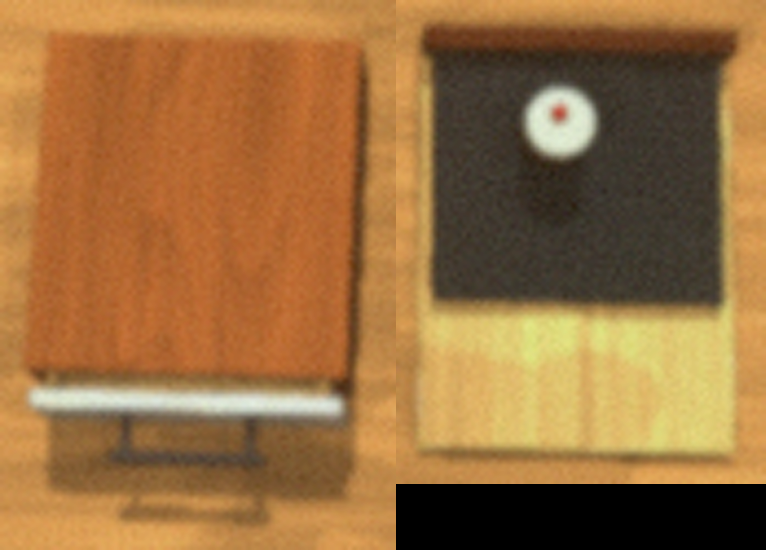

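The crop gives these positions. Chest top corners: (50,33), (362,43), (345,377) and (27,368). Handle: (110,457) to (263,462). Panel front edge: (433,302) to (722,305). Bed front: (420,451) to (733,454).

```bash
python3 - <<'E'
from h import *
def P(x,y,z,b=0):
    u=(x-396*b+.5)/4.4-.5+(308 if b else 165); v=(y+.5)/4.4-.5+(170 if b else 125)
    return ray('top',u,v,z)[:2]
c=[P(50,33,90),P(362,43,90),P(345,377,90),P(27,368,90)]
print('chest',np.round(c),'ctr',np.mean(c,0)); 
d=c[0]-c[3]+c[1]-c[2]; w=c[0]-c[1]+c[3]-c[2]
print(np.linalg.norm(d)/2,np.linalg.norm(w)/2,'yaw',np.degrees([np.arctan2(d[1],d[0]),np.arctan2(-w[0],w[1])]))
h=[P(110,457,52),P(263,462,52)];print('handle',h,np.mean(h,0),np.linalg.norm(h[0]-h[1]))
f=[P(30,411,77),P(345,417,77)];print('front outer top',f,np.mean(f,0))
p=[P(433,302,27,1),P(722,305,27,1)];q=[P(420,451,12,1),P(733,454,12,1)]
print('panel',p,np.mean(p,0),np.linalg.norm(p[0]-p[1]));print('bed',q,np.mean(q,0),np.linalg.norm(q[0]-q[1]))
for e in(p,q,h,f):
    w=e[0]-e[1];print('yaw',np.degrees(np.arctan2(-w[0],w[1])))
s=env.state();print(s['ee_pos'],s['ee_rot'])
E
```

```text
chest [[909. 366.]
 [899. 107.]
 [618. 117.]
 [626. 373.]] ctr [763.1899385  240.45493378]
282.30476058043905 257.7820170717754 yaw [-1.78493327 -1.93874116]
handle [array([559.31571577, 311.07640009]), array([555.05254804, 185.91645877])] [557.1841319  248.49642943] 125.23252576525475
front outer top [array([593.15211005, 372.17214727]), array([587.88462339, 117.41095523])] [590.51836672 244.79155125]
panel [array([ 526.83286516, -143.83360149]), array([ 524.14228013, -380.87709242])] [ 525.48757264 -262.35534696] 237.0587603118498
bed [array([ 405.86922315, -132.48315464]), array([ 403.42518386, -388.13411263])] [ 404.6472035  -260.30863364] 255.66264030857513
yaw -0.6503133504427772
yaw -0.5477345804258078
yaw -1.950840794819224
yaw -1.1844887169832492
[244.61673195 519.88401683 213.22896711] [-1.79911520e+02 -8.18863874e-04  1.54801744e+02]
```

```bash
python3 -m jog '[{"dx":0.031,"dy":-0.0273,"wz":-0.1164,"grip":0.38},{"dx":0.031,"dy":-0.0273,"wz":-0.1164,"grip":0.38},{"dx":0.031,"dy":-0.0273,"wz":-0.1164,"grip":0.38},{"dx":0.031,"dy":-0.0273,"wz":-0.1164,"grip":0.38},{"dx":0.031,"dy":-0.0273,"wz":-0.1164,"grip":0.38},{"dx":0.031,"dy":-0.0273,"wz":-0.1164,"grip":0.38},{"dx":0.031,"dy":-0.0273,"wz":-0.1164,"grip":0.38},{"dx":0.031,"dy":-0.0273,"wz":-0.1164,"grip":0.38},{"dx":0.031,"dy":-0.0273,"wz":-0.1164,"grip":0.38},{"dx":0.031,"dy":-0.0273,"wz":-0.1164,"grip":0.38}]' 20
```

```text
invalid input
```

```bash
python3 -m jog '[{"dx":0.031,"dy":-0.0273,"dz":0,"wx":0,"wy":0,"wz":-0.1164,"grip":0.38}]' 20
```

```text
time_s: 0.2
ee_pos: [273.7, 494.9, 213.2]
ee_rot: [-180.0, -0.1, 148.2]
force: [0.5, 0.2, 0.4]
gripper_width: 85.5
```

All keys are needed in every row.

```bash
python3 -m jog '[{"dx":0.031,"dy":-0.0273,"dz":0,"wx":0,"wy":0,"wz":-0.1164,"grip":0.38},{"dx":0.031,"dy":-0.0273,"dz":0,"wx":0,"wy":0,"wz":-0.1164,"grip":0.38},{"dx":0.031,"dy":-0.0273,"dz":0,"wx":0,"wy":0,"wz":-0.1164,"grip":0.38},{"dx":0.031,"dy":-0.0273,"dz":0,"wx":0,"wy":0,"wz":-0.1164,"grip":0.38},{"dx":0.031,"dy":-0.0273,"dz":0,"wx":0,"wy":0,"wz":-0.1164,"grip":0.38},{"dx":0.031,"dy":-0.0273,"dz":0,"wx":0,"wy":0,"wz":-0.1164,"grip":0.38},{"dx":0.031,"dy":-0.0273,"dz":0,"wx":0,"wy":0,"wz":-0.1164,"grip":0.38},{"dx":0.031,"dy":-0.0273,"dz":0,"wx":0,"wy":0,"wz":-0.1164,"grip":0.38},{"dx":0.031,"dy":-0.0273,"dz":0,"wx":0,"wy":0,"wz":-0.1164,"grip":0.38},{"dx":0,"dy":0,"dz":0,"wx":0,"wy":0,"wz":0,"grip":0.38}]' 20
```

```text
time_s: 1.2
ee_pos: [558.0, 243.8, 213.0]
ee_rot: [179.9, 0.1, 87.7]
force: [0.0, 1.0, 0.2]
gripper_width: 28.3
```

```bash
python3 -m jog '[{"dx":-0.001,"dy":0.002,"dz":-0.04,"wx":0,"wy":0,"wz":0,"grip":0.38},{"dx":-0.001,"dy":0.001,"dz":-0.04,"wx":0,"wy":0,"wz":0,"grip":0.38},{"dx":0,"dy":0,"dz":-0.04,"wx":0,"wy":0,"wz":0,"grip":0.38},{"dx":0,"dy":0,"dz":-0.02,"wx":0,"wy":0,"wz":0,"grip":0.38},{"dx":0,"dy":0,"dz":-0.01,"wx":0,"wy":0,"wz":0,"grip":0.38},{"dx":0,"dy":0,"dz":-0.01,"wx":0,"wy":0,"wz":0,"grip":0.38},{"dx":0,"dy":0,"dz":0,"wx":0,"wy":0,"wz":0,"grip":0.38}]'; python3 -c "
from h import *
im=snap('side','s2.png');u,v=map(int,proj('side',[556,247,52]));print(u,v)
cv2.imwrite('pics/c2.png',cv2.resize(im[v-75:v+75,u-100:u+100,::-1],None,fx=3.5,fy=3.5,interpolation=2))"
```

```text
time_s: 1.9
ee_pos: [552.4, 250.4, 53.5]
ee_rot: [-179.9, 0.0, 88.1]
force: [-0.3, 0.9, -0.1]
gripper_width: 28.0
251 263
```

View pics/c2.png

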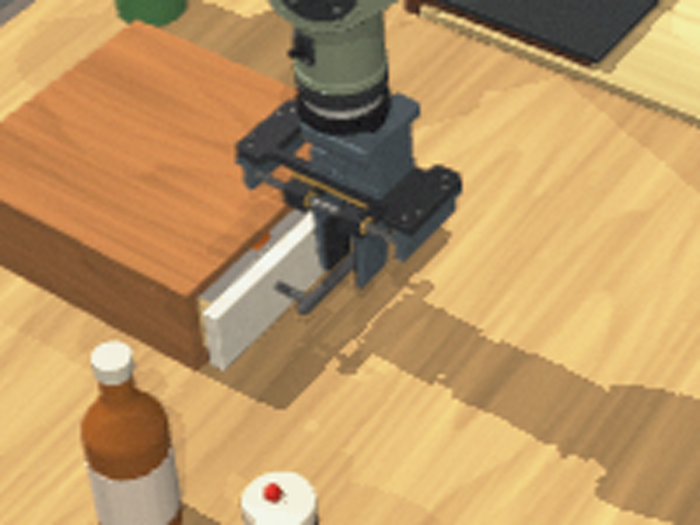

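The view shows one finger behind the handle bar and the other in front of it. I'll lower the tool and grip.

```bash
python3 -m jog '[{"dx":0.003,"dy":0,"dz":-0.009,"wx":0,"wy":0,"wz":0,"grip":0.38},{"dx":0,"dy":0,"dz":-0.009,"wx":0,"wy":0,"wz":0,"grip":0.38},{"dx":0,"dy":0,"dz":0,"wx":0,"wy":0,"wz":0,"grip":1},{"dx":0,"dy":0,"dz":0,"wx":0,"wy":0,"wz":0,"grip":1},{"dx":0,"dy":0,"dz":0,"wx":0,"wy":0,"wz":0,"grip":1},{"dx":0,"dy":0,"dz":0,"wx":0,"wy":0,"wz":0,"grip":1}]' 20
```

```text
time_s: 2.55
ee_pos: [556.1, 250.3, 36.1]
ee_rot: [180.0, -0.0, 88.1]
force: [1.5, -0.4, -0.9]
gripper_width: 10.3
```

```bash
python3 -m jog '[{"dx":-0.01,"dy":0.0003,"dz":0,"wx":0,"wy":0,"wz":0,"grip":1},{"dx":-0.02,"dy":0.0007,"dz":0,"wx":0,"wy":0,"wz":0,"grip":1},{"dx":-0.025,"dy":0.0008,"dz":0,"wx":0,"wy":0,"wz":0,"grip":1},{"dx":-0.025,"dy":0.0008,"dz":0,"wx":0,"wy":0,"wz":0,"grip":1},{"dx":-0.025,"dy":0.0008,"dz":0,"wx":0,"wy":0,"wz":0,"grip":1},{"dx":-0.025,"dy":0.0008,"dz":0,"wx":0,"wy":0,"wz":0,"grip":1},{"dx":-0.025,"dy":0.0008,"dz":0,"wx":0,"wy":0,"wz":0,"grip":1},{"dx":-0.02,"dy":0.0007,"dz":0,"wx":0,"wy":0,"wz":0,"grip":1},{"dx":-0.01,"dy":0.0003,"dz":0,"wx":0,"wy":0,"wz":0,"grip":1},{"dx":0,"dy":0,"dz":0,"wx":0,"wy":0,"wz":0,"grip":1}]'
```

```text
time_s: 3.55
ee_pos: [368.6, 255.7, 36.0]
ee_rot: [-179.9, 0.1, 88.2]
force: [-1.3, -1.8, -1.6]
gripper_width: 10.2
```

```bash
python3 -m jog '[{"dx":0,"dy":0,"dz":0,"wx":0,"wy":0,"wz":0,"grip":0.3},{"dx":0,"dy":0,"dz":0,"wx":0,"wy":0,"wz":0,"grip":0.3},{"dx":0,"dy":0,"dz":0.02,"wx":0,"wy":0,"wz":0,"grip":0.3},{"dx":0,"dy":0,"dz":0.04,"wx":0,"wy":0,"wz":0,"grip":0.3},{"dx":0,"dy":0,"dz":0.045,"wx":0,"wy":0,"wz":0,"grip":0.3},{"dx":-0.03,"dy":-0.03,"dz":0.03,"wx":0,"wy":0,"wz":0.14,"grip":0.3},{"dx":-0.03,"dy":-0.03,"dz":0,"wx":0,"wy":0,"wz":0.14,"grip":0.3},{"dx":0,"dy":-0.045,"dz":0,"wx":0,"wy":0,"wz":0.14,"grip":0.3},{"dx":0,"dy":-0.045,"dz":0,"wx":0,"wy":0,"wz":0.14,"grip":0.3},{"dx":0,"dy":0,"dz":0,"wx":0,"wy":0,"wz":0.14,"grip":0.3}]'; python3 -c "
from h import *
im=snap('top','t3.png')
cv2.imwrite('pics/c3.png',cv2.resize(im[120:320,130:330,::-1],None,fx=3,fy=3,interpolation=2))"
```

```text
time_s: 4.55
ee_pos: [312.9, 117.0, 170.4]
ee_rot: [180.0, 0.1, 125.9]
force: [-0.2, 0.9, -0.5]
gripper_width: 31.9
```

View pics/c3.png

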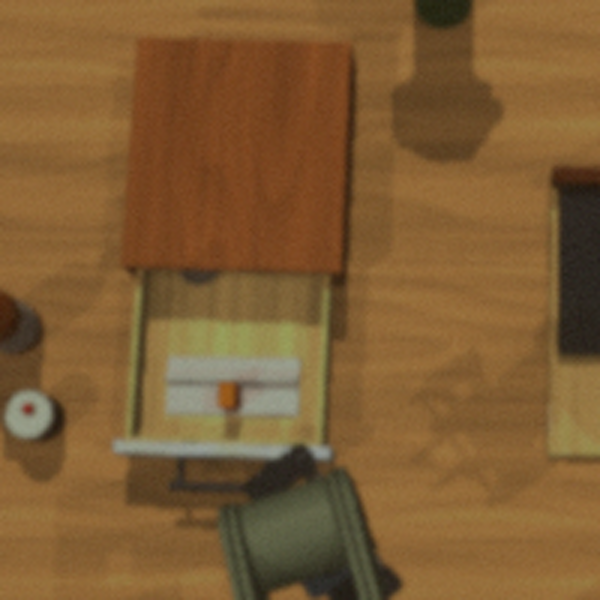

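The drawer is wide open. The strip covers crop (166,357) to (299,415), with the orange block at (229,395).

```bash
python3 - <<'E'
from h import *
im=cv2.imread('pics/t3.png')[:,:,::-1].astype(int)
r=im[235:262,180:235];m=(r[...,0]>100)&(r[...,0]-r[...,1]>60)&(r[...,2]<70)
y,x=np.nonzero(m);u=x.mean()+180;v=y.mean()+235;print(len(x),u,v,x.min()+180,x.max()+180,y.min()+235,y.max()+235)
print('block',ray('top',u,v,68))
P=lambda x,y,z:ray('top',(x+.5)/3-.5+130,(y+.5)/3-.5+120,z)[:2]
c=[P(166,357,26),P(299,357,26),P(299,415,26),P(166,416,26)];print(np.round(c,1),np.mean(c,0))
# strip outline by brightness/low saturation
g=im[230:265,175:240];sat=g.max(2)-g.min(2);mm=(sat<45)&(g.max(2)>110)
n,l,s,cc=cv2.connectedComponentsWithStats(mm.astype(np.uint8));print(s,cc)
pts=np.argwhere(mm)[:,::-1]+[175,230]
pts=pts[(pts[:,1]<259)&(pts[:,1]>236)];print(cv2.minAreaRect(pts.astype(np.float32)))
E
```

```text
5 204.8 251.4 204 205 250 253
block [475.14343581 251.44885414  68.        ]
[[525.9 331.8]
 [525.7 170.5]
 [455.6 169.1]
 [454.4 329.2]] [490.40382337 250.13500166]
[[   0    0   65   35 1488]
 [  10    8   45   21  787]] [[31.7688172  16.4327957 ]
 [32.43710292 18.07242694]]
((207.0, 248.0), (20.0, 44.0), 90.0)
```

```bash
python3 -m jog '[{"dx":0.0232,"dy":0.0189,"dz":0,"wx":0,"wy":0,"wz":0.135,"grip":-0.1},{"dx":0.0232,"dy":0.0189,"dz":0,"wx":0,"wy":0,"wz":0.135,"grip":-0.1},{"dx":0.0232,"dy":0.0189,"dz":0,"wx":0,"wy":0,"wz":0.135,"grip":-0.1},{"dx":0.0232,"dy":0.0189,"dz":0,"wx":0,"wy":0,"wz":0.135,"grip":-0.1},{"dx":0.0232,"dy":0.0189,"dz":0,"wx":0,"wy":0,"wz":0.135,"grip":-0.1},{"dx":0.0232,"dy":0.0189,"dz":0,"wx":0,"wy":0,"wz":0.135,"grip":-0.1},{"dx":0.0232,"dy":0.0189,"dz":0,"wx":0,"wy":0,"wz":0.135,"grip":-0.1},{"dx":0,"dy":0,"dz":0,"wx":0,"wy":0,"wz":0,"grip":-0.1},{"dx":0,"dy":0,"dz":0,"wx":0,"wy":0,"wz":0,"grip":-0.1}]'
```

```text
time_s: 5.5
ee_pos: [475.4, 252.9, 169.3]
ee_rot: [-180.0, -0.1, 179.9]
force: [0.8, -0.5, -0.5]
gripper_width: 50.3
```

```bash
python3 -m jog '[{"dx":0,"dy":-0.003,"dz":-0.04,"wx":0,"wy":0,"wz":0,"grip":-0.1},{"dx":0,"dy":0,"dz":-0.04,"wx":0,"wy":0,"wz":0,"grip":-0.1},{"dx":0,"dy":0,"dz":-0.025,"wx":0,"wy":0,"wz":0,"grip":-0.1},{"dx":0,"dy":0,"dz":-0.015,"wx":0,"wy":0,"wz":0,"grip":-0.1},{"dx":0,"dy":0,"dz":-0.009,"wx":0,"wy":0,"wz":0,"grip":-0.1},{"dx":0,"dy":0,"dz":0,"wx":0,"wy":0,"wz":0,"grip":-0.1}]'; python3 -c "
from h import *
im=snap('side','s3.png');u,v=map(int,proj('side',[475,250,50]));print(u,v)
cv2.imwrite('pics/c4.png',cv2.resize(im[v-60:v+60,u-80:u+80,::-1],None,fx=4,fy=4,interpolation=2))"
```

```text
time_s: 6.1
ee_pos: [474.1, 248.9, 40.3]
ee_rot: [-179.9, -0.1, 180.0]
force: [0.2, -1.0, 0.2]
gripper_width: 49.9
273 275
```

View pics/c4.png

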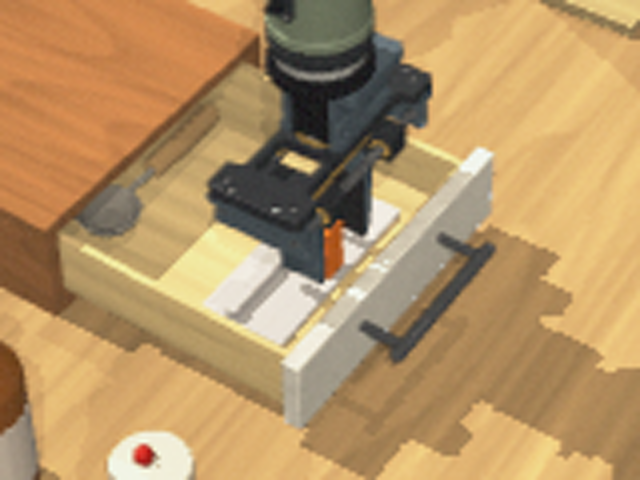

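The fingers straddle the orange block, so I'll grip and lift.

```bash
python3 -m jog '[{"dx":0,"dy":0,"dz":0,"wx":0,"wy":0,"wz":0,"grip":1},{"dx":0,"dy":0,"dz":0,"wx":0,"wy":0,"wz":0,"grip":1},{"dx":0,"dy":0,"dz":0,"wx":0,"wy":0,"wz":0,"grip":1},{"dx":0,"dy":0,"dz":0,"wx":0,"wy":0,"wz":0,"grip":1},{"dx":0,"dy":0,"dz":0.01,"wx":0,"wy":0,"wz":0,"grip":1},{"dx":0,"dy":0,"dz":0.025,"wx":0,"wy":0,"wz":0,"grip":1},{"dx":0,"dy":0,"dz":0.03,"wx":0,"wy":0,"wz":0,"grip":1},{"dx":0,"dy":0,"dz":0.03,"wx":0,"wy":0,"wz":0,"grip":1},{"dx":0,"dy":0,"dz":0.02,"wx":0,"wy":0,"wz":0,"grip":1},{"dx":0,"dy":0,"dz":0,"wx":0,"wy":0,"wz":0,"grip":1}]' 40
```

```text
time_s: 7.15
ee_pos: [476.7, 250.2, 159.2]
ee_rot: [179.8, 0.3, -180.0]
force: [0.1, -0.6, -2.4]
gripper_width: 19.8
```

```bash
python3 -m jog '[{"dx":-0.002,"dy":-0.03,"dz":0,"wx":0,"wy":0,"wz":-0.001,"grip":1},{"dx":-0.002,"dy":-0.045,"dz":0,"wx":0,"wy":0,"wz":-0.001,"grip":1},{"dx":-0.002,"dy":-0.045,"dz":0,"wx":0,"wy":0,"wz":-0.001,"grip":1},{"dx":-0.002,"dy":-0.045,"dz":0,"wx":0,"wy":0,"wz":-0.001,"grip":1},{"dx":-0.002,"dy":-0.045,"dz":0,"wx":0,"wy":0,"wz":-0.001,"grip":1},{"dx":-0.002,"dy":-0.045,"dz":0,"wx":0,"wy":0,"wz":-0.001,"grip":1},{"dx":-0.002,"dy":-0.045,"dz":0,"wx":0,"wy":0,"wz":-0.001,"grip":1},{"dx":-0.001,"dy":-0.045,"dz":0,"wx":0,"wy":0,"wz":-0.001,"grip":1},{"dx":-0.001,"dy":-0.045,"dz":0,"wx":0,"wy":0,"wz":-0.001,"grip":1},{"dx":-0.001,"dy":-0.045,"dz":0,"wx":0,"wy":0,"wz":-0.001,"grip":1}]'
python3 -m jog '[{"dx":0,"dy":-0.045,"dz":0,"wx":0,"wy":0,"wz":0,"grip":1},{"dx":0,"dy":-0.03,"dz":0,"wx":0,"wy":0,"wz":0,"grip":1},{"dx":0,"dy":0,"dz":-0.035,"wx":0,"wy":0,"wz":0,"grip":1},{"dx":0,"dy":0,"dz":-0.03,"wx":0,"wy":0,"wz":0,"grip":1},{"dx":0,"dy":0,"dz":-0.02,"wx":0,"wy":0,"wz":0,"grip":1},{"dx":0,"dy":0,"dz":0,"wx":0,"wy":0,"wz":0,"grip":1},{"dx":0,"dy":0,"dz":0,"wx":0,"wy":0,"wz":0,"grip":1}]'
python3 -c "
from h import *
im=snap('top','t5.png');im2=snap('side','s5.png')
u,v=map(int,proj('side',[500,-260,40]));print(u,v)
a=cv2.resize(im[170:290,300:400],None,fx=4,fy=4,interpolation=2);b=cv2.resize(im2[v-60:v+60,u-50:u+50],None,fx=4,fy=4,interpolation=2)
cv2.imwrite('pics/c5.png',np.clip(np.hstack([a,b])[:,:,::-1]*1.3,0,255))"
```

```text
time_s: 8.15
ee_pos: [456.7, -187.0, 154.7]
ee_rot: [179.9, -0.1, 179.4]
force: [1.3, 0.9, -1.3]
gripper_width: 19.9
time_s: 8.85
ee_pos: [457.7, -260.3, 70.4]
ee_rot: [179.9, -0.1, 179.5]
force: [-0.1, -0.1, -0.9]
gripper_width: 19.9
345 187[ WARN:0@5.550] global loadsave.cpp:1063 imwrite_ Unsupported depth image for selected encoder is fallbacked to CV_8U.
```

View pics/c5.png

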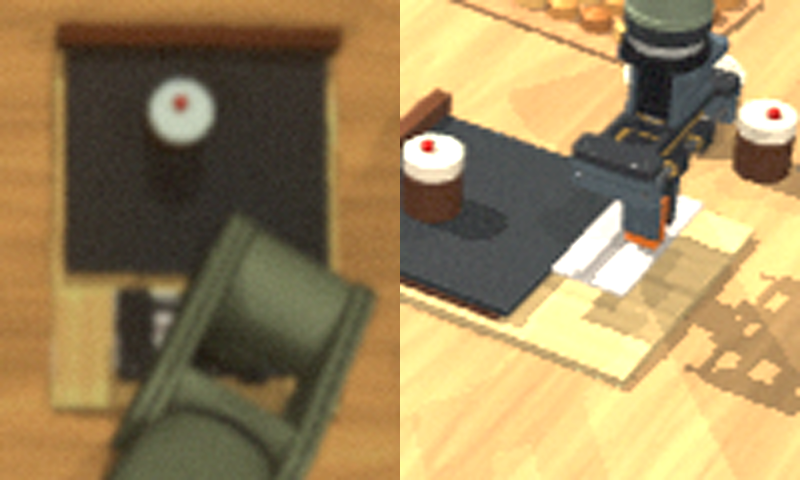

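The strip is held level above the bare bed, with its front edge short of the panel. I'll lower it to contact.

```bash
python3 -m jog '[{"dx":0,"dy":0,"dz":-0.02,"wx":0,"wy":0,"wz":0,"grip":1},{"dx":0,"dy":0,"dz":-0.014,"wx":0,"wy":0,"wz":0,"grip":1},{"dx":0,"dy":0,"dz":0,"wx":0,"wy":0,"wz":0,"grip":1},{"dx":0,"dy":0,"dz":-0.002,"wx":0,"wy":0,"wz":0,"grip":1},{"dx":0,"dy":0,"dz":-0.001,"wx":0,"wy":0,"wz":0,"grip":1},{"dx":0,"dy":0,"dz":-0.001,"wx":0,"wy":0,"wz":0,"grip":1},{"dx":0,"dy":0,"dz":0,"wx":0,"wy":0,"wz":0,"grip":1}]'; python3 -m jog '[{"dx":0,"dy":0,"dz":-0.001,"wx":0,"wy":0,"wz":0,"grip":1},{"dx":0,"dy":0,"dz":0,"wx":0,"wy":0,"wz":0,"grip":1}]';python3 -m jog '[{"dx":0,"dy":0,"dz":-0.001,"wx":0,"wy":0,"wz":0,"grip":1},{"dx":0,"dy":0,"dz":0,"wx":0,"wy":0,"wz":0,"grip":1}]'
```

```text
time_s: 9.65
ee_pos: [458.4, -260.6, 33.4]
ee_rot: [-180.0, 0.0, 179.5]
force: [-0.1, 0.7, -2.0]
gripper_width: 19.5
time_s: 9.85
ee_pos: [458.1, -260.5, 31.9]
ee_rot: [180.0, -0.0, 179.5]
force: [0.4, 0.0, -3.0]
gripper_width: 19.5
time_s: 10.05
ee_pos: [458.2, -260.5, 31.7]
ee_rot: [-180.0, 0.0, 179.5]
force: [-2.1, 0.6, 3.0]
gripper_width: 20.2
```

```bash
python3 -m jog '[{"dx":0.003,"dy":0,"dz":0,"wx":0,"wy":0,"wz":0,"grip":1},{"dx":0.003,"dy":0,"dz":0,"wx":0,"wy":0,"wz":0,"grip":1},{"dx":0.003,"dy":0,"dz":0,"wx":0,"wy":0,"wz":0,"grip":1},{"dx":0.003,"dy":0,"dz":0,"wx":0,"wy":0,"wz":0,"grip":1}]'; python3 -m jog '[{"dx":0.003,"dy":0,"dz":0,"wx":0,"wy":0,"wz":0,"grip":1},{"dx":0.003,"dy":0,"dz":0,"wx":0,"wy":0,"wz":0,"grip":1},{"dx":0.003,"dy":0,"dz":0,"wx":0,"wy":0,"wz":0,"grip":1}]'
```

```text
time_s: 10.45
ee_pos: [468.5, -260.4, 31.9]
ee_rot: [180.0, -0.2, 179.5]
force: [-7.7, -0.6, 7.8]
gripper_width: 19.8
time_s: 10.75
ee_pos: [477.6, -260.4, 31.8]
ee_rot: [180.0, -0.2, 179.5]
force: [-6.2, 0.1, 7.7]
gripper_width: 19.8
```

```bash
python3 -m jog '[{"dx":0.003,"dy":0,"dz":0,"wx":0,"wy":0,"wz":0,"grip":1},{"dx":0.002,"dy":0,"dz":0,"wx":0,"wy":0,"wz":0,"grip":1}]'; python3 -c "
from h import *
im=snap('top','t6.png');im2=snap('side','s6.png')
v,u=187,345
a=cv2.resize(im[200:285,305:385],None,fx=5,fy=5,interpolation=2);b=cv2.resize(im2[v-40:v+45,u-35:u+45],None,fx=5,fy=5,interpolation=2)
cv2.imwrite('pics/c6.png',np.hstack([a,b])[:,:,::-1])"
```

```text
time_s: 10.95
ee_pos: [482.8, -260.5, 31.8]
ee_rot: [180.0, -0.1, 179.5]
force: [-7.1, -0.0, 8.8]
gripper_width: 20.0
```

View pics/c6.png

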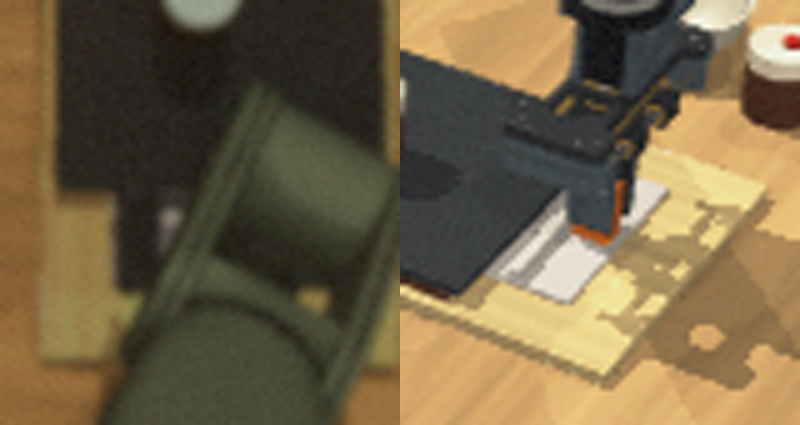

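The front edge has gone in under the panel and the panel lies flat. The rib is still about 12 mm out, so I'll keep sliding.

```bash
python3 -m jog '[{"dx":0.003,"dy":0,"dz":0,"wx":0,"wy":0,"wz":0,"grip":1},{"dx":0.003,"dy":0,"dz":0,"wx":0,"wy":0,"wz":0,"grip":1},{"dx":0.002,"dy":0,"dz":0,"wx":0,"wy":0,"wz":0,"grip":1}]'; python3 -m jog '[{"dx":0.002,"dy":0,"dz":0,"wx":0,"wy":0,"wz":0,"grip":1},{"dx":0.002,"dy":0,"dz":0,"wx":0,"wy":0,"wz":0,"grip":1}]'; python3 -m jog '[{"dx":0.001,"dy":0,"dz":0,"wx":0,"wy":0,"wz":0,"grip":1},{"dx":0.001,"dy":0,"dz":0,"wx":0,"wy":0,"wz":0,"grip":1}]'
```

```text
time_s: 11.35
ee_pos: [490.9, -260.5, 31.8]
ee_rot: [180.0, -0.1, 179.5]
force: [-6.4, -0.1, 8.9]
gripper_width: 20.0
time_s: 11.55
ee_pos: [494.6, -260.5, 31.8]
ee_rot: [180.0, -0.2, 179.5]
force: [-6.7, 0.3, 8.0]
gripper_width: 19.9
time_s: 11.75
ee_pos: [496.6, -260.5, 31.8]
ee_rot: [180.0, -0.2, 179.5]
force: [-5.6, -0.5, 8.5]
gripper_width: 19.3
```

```bash
python3 -m jog '[{"dx":0.001,"dy":0,"dz":0,"wx":0,"wy":0,"wz":0,"grip":1}]'; python3 -m jog '[{"dx":0.001,"dy":0,"dz":0,"wx":0,"wy":0,"wz":0,"grip":1}]'
```

```text
time_s: 11.85
ee_pos: [496.8, -260.5, 31.9]
ee_rot: [180.0, -0.3, 179.5]
force: [-10.0, -0.6, 11.2]
gripper_width: 19.8
time_s: 11.95
ee_pos: [496.9, -260.5, 32.0]
ee_rot: [180.0, -0.4, 179.5]
force: [-12.9, -0.6, 14.0]
gripper_width: 20.0
```

```bash
python3 -m jog '[{"dx":-0.001,"dy":0,"dz":0,"wx":0,"wy":0,"wz":0,"grip":1},{"dx":0,"dy":0,"dz":0,"wx":0,"wy":0,"wz":0,"grip":1},{"dx":0,"dy":0,"dz":0,"wx":0,"wy":0,"wz":0,"grip":1},{"dx":0,"dy":0,"dz":0,"wx":0,"wy":0,"wz":0,"grip":1},{"dx":0,"dy":0,"dz":0,"wx":0,"wy":0,"wz":0,"grip":1}]'; python3 -c "
from h import *
im=snap('top','t7.png');im2=snap('side','s7.png')
v,u=187,345
a=cv2.resize(im[200:285,305:385],None,fx=5,fy=5,interpolation=2);b=cv2.resize(im2[v-40:v+45,u-35:u+45],None,fx=5,fy=5,interpolation=2)
cv2.imwrite('pics/c7.png',np.hstack([a,b])[:,:,::-1])"
```

```text
time_s: 12.45
ee_pos: [496.8, -260.5, 31.9]
ee_rot: [180.0, -0.2, 179.5]
force: [-8.3, -0.6, 10.2]
gripper_width: 19.9
```

View pics/c7.png

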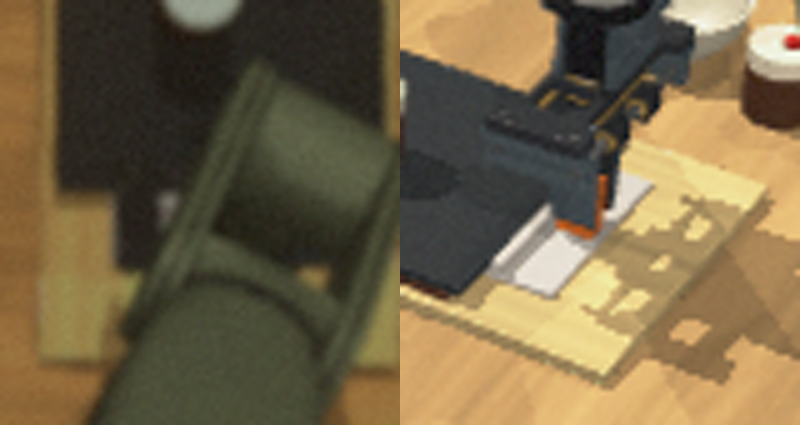

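The rib sits against the panel's edge at the visible end, the panel is flat, and the push is steady at about 10 N. I'll hand it in.

```bash
python3 -c "
from h import *
print(env.job_done()); s=env.state();print(s['time_s'],s['force'],s['ee_pos'],s['gripper_width'])"
```

```text
the job is handed in; nothing more can be done
None
the job is handed in; nothing more can be done
```

I pulled the drawer about 190 mm further open, gripped the strip by its orange block and lifted it clear. I then laid it on the plywood bed and slid it under the panel until it stopped. The job is handed in, about 12.5 s into the 61 s allowed, and no verdict was reported.

- **Fit:** the slide stopped at TCP x ≈ 497 mm, where my camera measurements put the rib meeting the panel's edge. The force rose there: the push-back in x went from about 6 N to 13 N, so I backed the command off by 1 mm.
- **Last readings:** the push down was 10.2 N, with −8.3 N in x against the panel. The block was held at 19.9 mm opening, and the tool was about 0.2° off vertical.
- **Last picture:** the rib was against the panel's edge, the panel lay flat, and the bystanders in view had not been disturbed.
- **Not checked:** the arm hid the far (right) end of the strip, so I only have the straight tool angle and the stop to say that end is also home. I tried to read the state after handing in, but it was no longer available.

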